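# Lift the conditioned test bars out of the chest

## Task

The moulded test bars have finished conditioning: slide the chest's clear pane over the loaded bar carrier fully open, then take that carrier by its black handle and lift it straight out of its bay. Finish while still holding it in the air, steady and level over the chest with its underside some 6 to 10 cm above the top of the chest and all three bars still in their slots. Keep the other pane shut, and leave the empty carrier and everything else on the bench where they are.

Things in the scene. Friction and masses are not known exactly. Their poses are not given: they have to be found in the camera images.
- chest_top (a point): Centre of the chest's top plane, 137 mm above the bench; same axes as the chest. Each bay is open 150 mm in x and its floor lies 107 mm below this point. The carriers stand at x = 0, y = +110 and -110 mm; which bay holds the loaded one varies. They are turned as the chest is.
- pane_left (a joint): The clear pane over the left bay; it slides along the chest's -y, under the right pane. Value in m: 0 = shut, 0.15 = fully open (end stop); starts 0 to 0.01. About 1.5 N of friction and light damping; stays where it is left. Open, it uncovers its bay from 28 mm off the chest's middle to the end wall.
- pane_left_grip (a point): Centre of the left pane's pull: a straight black bar 72 mm long along the chest's x, 12 mm wide (y), 14 mm tall, on two posts. It stands 166 mm (chest +y) from the middle when shut, its centre 27 mm above the top of the chest, 20 mm free beneath the bar down to the rim. It moves with the pane.
- pane_right (a joint): The clear pane over the right bay; it slides along the chest's +y over the left pane. Value in m: 0 = shut, 0.15 = fully open; otherwise as the left pane.
- pane_right_grip (a point): Centre of the right pane's pull, of the same size and at the same height as the left one, 166 mm (chest -y) from the middle when shut.
- carrier_grip (a point): Centre of the loaded carrier's handle: a black bar 12 mm thick (x), 76 mm long (y), 14 mm tall, straight above the carrier's middle and 76 mm above its underside; x, y as the chest's, z up when level. In its bay it lies 31 mm below the chest's top, 75 mm from the front and back walls; nothing within 50 mm beneath it but the two end straps. Take it across x.
- carrier_foot (a point): Centre of the underside of the loaded carrier.
- carrier_bed (a point): Centre of the row of three slots of the loaded carrier, at the middle of the middle bar, 21 mm above the carrier's underside (55 mm below the handle's centre).
- carrier: Loaded bar carrier: aluminium base plate 86 (x) x 88 (y) x 5 mm with two slotted combs that hold three test bars, upright straps at y = -40 and +40 mm and the handle across the top; origin at the centre of its underside. With bars 0.28 to 0.43 kg. Its base stands between corner angles 22 mm tall with 1.5 mm play all round, so it comes out straight up.
- chest: Bench-top conditioning chest, fixed, white housing 180 (x) x 372 (y) x 137 mm, control panel on its front. Origin at the centre of its underside on the bench; x to its back, y along its length (to the robot's left when square on), z up. Two bays side by side under clear panes, left (+y) and right (-y), divider at y = 0; a carrier stands in each.
- bar0_mid (a point): Centre of a black moulded test bar, 80 x 10 x 8 mm, loose in the -y slot of the loaded carrier (slots lie along the carrier's x, 22 mm apart)
- bar1_mid (a point): Centre of a black moulded test bar, 80 x 10 x 8 mm, loose in the middle slot of the loaded carrier (slots lie along the carrier's x, 22 mm apart)
- bar2_mid (a point): Centre of a black moulded test bar, 80 x 10 x 8 mm, loose in the +y slot of the loaded carrier (slots lie along the carrier's x, 22 mm apart)
- spare_carrier_grip (a point): Handle centre of the empty carrier in the other bay, identical in shape but with no bars; stays where it is.
- stopwatch: black stopwatch, 70x58x18 mm, beside the chest; a bystander, origin at the centre of its underside
- tweezers: steel tweezers lying flat, 132 mm long; a bystander, origin at the centre of its underside
- jar1: screw-cap jar, 68 mm across, 100 mm tall, behind the chest; a bystander, origin at the centre of its underside
- pp_beaker: clear beaker with a handle, 100 mm tall; a bystander, origin at the centre of its underside
- tape_roll: roll of tape lying flat, 82 mm across, 24 mm tall; a bystander, origin at the centre of its underside
- spray_bottle: wash bottle with a bent spout, 184 mm tall; a bystander, origin at the centre of its underside
- log_book: closed hard-cover book lying flat, 206x154x17 mm; a bystander, origin at the centre of its underside
- pen: pen lying on the book, 138 mm long; a bystander, origin at the centre of its underside

How it is judged:
On the way, in this order (a step that is already met when the one before it is completed fails the run):
1. the pane over the loaded carrier is slid open (((y of spare_carrier_grip in the frame of chest_top below 0 m and value of joint pane_left above 0.13 m) or (y of spare_carrier_grip in the frame of chest_top above 0 m and value of joint pane_right above 0.13 m))), for 0.2 s.
2. the carrier is lifted out of its bay, above the top of the chest (z of carrier_foot in the frame of chest_top above 0.01 m), for 0.2 s.
At the end, for the whole second after the job is handed in: held in the fingers over the chest, clear of it: the loaded carrier with its underside 45 mm or more above the chest's top, handle below 0.36 m, tilt under 5 degrees, at rest, all three bars in their slots, the pane over its bay open by 130 mm or more (z of carrier_foot in the frame of chest_top above 0.045 m and height (world z) of carrier_grip below 0.36 m and x of carrier_foot in the frame of chest_top between -0.12 and 0.12 m and y of carrier_foot in the frame of chest_top between -0.2 and 0.2 m and angle between carrier_grip's own z axis and vertical below 0.09 rad and linear speed of carrier below 0.03 m/s and angular speed of carrier below 0.2 rad/s and contact force between the fingers and carrier above 1 N and contact force between carrier and chest below 0.05 N and distance between each of bar0_mid, bar2_mid and carrier_bed below 0.032 m and distance between bar1_mid and carrier_bed below 0.016 m and ((y of spare_carrier_grip in the frame of chest_top below 0 m and value of joint pane_left above 0.13 m) or (y of spare_carrier_grip in the frame of chest_top above 0 m and value of joint pane_right above 0.13 m))); the arm keeps its last pose, push and grip.
It fails at once if the pane over the empty carrier was opened (more than 3 cm) ((y of spare_carrier_grip in the frame of chest_top below 0 m and value of joint pane_right above 0.03 m) or (y of spare_carrier_grip in the frame of chest_top above 0 m and value of joint pane_left above 0.03 m)).
It fails at once if the empty carrier was moved out of its seat (distance of spare_carrier_grip from where it was at the start of the episode above 0.012 m).
It fails at once if the loaded carrier was tipped (more than 14 degrees) (angle between carrier_grip's own z axis and vertical above 0.25 rad).
It fails at once if another thing on the bench was shifted by more than 3 cm (distance of any of stopwatch, tweezers, jar1, pp_beaker, tape_roll, spray_bottle, log_book, pen from where it was at the start of the episode above 0.03 m).
It also fails if it takes over 51 s, if anything falls off the work surface, if the arm or the gripper's body presses on something with over 40 N, if the wrist force passes 120 N, or if a joint passes its speed limit or range.

## Robot

A 6-joint arm with a two-finger parallel gripper is mounted at the origin on a cart in front of the work surface, level with it; the furniture and walls round the work are solid. World frame = base frame: x ahead of the robot, y to its left, z up, the work surface at z = 0. Lengths are in m, angles in rad, forces in N, time in s.
With the tool pointing down it reaches from about 0.325 to 0.9 m from the base axis. Payload 3.5 kg.
Tool frame: the origin (TCP) lies on the centre line of the jaws, within the pads' length; the fingertips stand bot.finger_overhang ahead of it and the grasp point (between the pads) lies 2 mm behind it (bot.finger_overhang is the distance from the TCP to the fingertips, in m); z points along the fingers, y is the direction in which the jaws open and shut (so a half turn about z gives the same grasp; the last joint's range is limited). The gripper opens to 85 mm and grips with 20 to 120 N. Pads are 22 mm wide; open, the fingers measure 114 mm over their backs; the gripper's body (76 mm by 85 mm) begins 54 mm behind the grasp point. The pads swing forward as they close: fully open they stand 13 mm farther back than shut.
Start: joints at [-1.313, 0.276, -0.026, 1.268, 0, 1.467], TCP at [0.221, -0.585, 0.248] pointing down, gripper open.
Joint ranges: [-3.12, 3.12], [-0.85, 1.88], [-1.08, 1.24], [-1.95, 2.15], [-1.57, 1.53], [-3.14, 3.14]. Speed limits (rad/s): [2.57, 2.57, 3.14, 3.14, 3.14, 3.14].

## Interface

Orientations are given as a unit quaternion [x, y, z, w].
In Python, from bench import readout, snapshot, camera_model, bot gives the robot as it stands.
- The arm moves only by the tool move_arm, never from a script. Its argument "rows" is a list of rows, each a list of 4 numbers: the shift along the tool's x, y, z in m, then the turn about the tool's z in rad. A call has 1 to 12 rows; each row shifts and turns the commanded pose from where the row before left it, along the tool's axes as they then stand; what a row does not reach is not made up. A row lasts 1/12 s, in which the tool goes at most 41.7 mm and 7.16 degrees, less where a joint would pass 70% of its speed; a pose out of reach is approached as far as the arm can. A call with a gripper value outside its range is refused whole. "claw" is the gripper's target within -1 to 1 (shut at 1, half-way at 0, fully open at -1), set as the call begins (left out, the last holds). The fingers move at their own pace and stop on an object; "grip_force" is the grip in N (left out, the last holds). Time passes only in rows, so rows that do not move let the fingers close. It gives the time, the measured TCP pose, the force and the opening at its end, in the units of the state.
- readout.get_obs(): the state, without advancing time (a new reading comes with each control period).
- snapshot(name): name is "side" or "top" or "wrist"; returns the picture (420x560x3 uint8, blue, green, red); there is no depth.
- camera_model(name): a dict with "K" (3x3 intrinsics, pixels), "position" and "rotation" of the camera in the world. Camera axes: x right, y down, z forward; pixel columns grow to the right and rows downward; lengths in m; the calibration is good to about 2 mm. A picture is of the moment at which its call begins: read the wrist's pose just before it. camera_model takes no time and is no camera call; for the wrist camera it gives the pose at the moment of the call.
- bot.job_done(): hands the job in, once; it reports no verdict.
The state is a dict: "time": time; "joint_positions": joint angles; "joint_vel": joint speeds; "joint_torque": joint torques, N m; "position": TCP position; "tcp_rot": TCP orientation; "wrist_force": force on the tool from outside, world axes, zero at the start; "moment": the same for the moment, N m; "finger_gap": opening from 0.0 (shut) to 1.0 (fully open).
Only numpy, scipy, OpenCV 4.12 (cv2) and the standard library are available. Lean on these libraries where they do the work, as an engineer would, in place of code of your own. Each camera call takes 0.05 s, during which the arm holds its last target. There are 200 camera calls.

## Working session

There is one attempt and no reset: what is moved stays moved. The work goes in short steps, Python scripts to look and compute and a tool call to move; the robot and the scene stay as the last step left them, time stands still between calls to the robot, and variables do not carry over. Pictures are saved under pics/ and viewed, about 8 in all and at most 12, crops included, and the job is handed in when it is done.

Besides the shell and the picture viewer there is one more tool, called after "Emit:" by a JSON object that holds its "method" and its "body". move_arm: Moves the arm, as the interface text tells. Its arguments: {"type":"object","properties":{"rows":{"type":"array"},"claw":{"type":"number"},"grip_force":{"type":"number"}},"required":["rows"]}

```bash
mkdir -p pics; ls; python3 - <<'E'
from bench import readout, snapshot, camera_model, bot
import cv2
print(readout.get_obs(), bot.finger_overhang)
for n in ("top","side"):
    cv2.imwrite(f"pics/{n}0.png",snapshot(n)); m=camera_model(n); print(n,m)
E
```

```text
pics
{'time': 0.0, 'joint_positions': array([-1.31341190e+00,  2.77157438e-01, -2.79372891e-02,  1.26800167e+00,
        1.47063739e-05,  1.46741691e+00]), 'joint_vel': array([-1.20220317e-05, -1.62084358e-04, -1.09182036e-03, -3.06093090e-04,
       -5.01752272e-04, -1.44853185e-03]), 'joint_torque': array([-3.54785252e-04, -4.45501578e+01,  2.95207214e+01,  1.64439983e-02,
       -2.12865307e-04,  4.79336165e-06]), 'position': array([ 0.22042823, -0.58401853,  0.24711792]), 'tcp_rot': array([ 9.83774597e-01,  1.79405180e-01, -8.11365698e-05, -1.14719121e-03]), 'wrist_force': array([ 0.32884738, -0.59872776, -0.16214161]), 'moment': array([-0.0026286 , -0.00238029, -0.03123327]), 'finger_gap': 0.9971718274072121} 0.017
top {'K': array([[381.14601513,   0.        , 274.07483563],
       [  0.        , 381.14601513, 211.87133262],
       [  0.        ,   0.        ,   1.        ]]), 'position': array([0.50781725, 0.11796734, 1.32936975]), 'rotation': array([-0.70640901,  0.7074551 , -0.02202909,  0.00288109])}
side {'K': array([[391.41724448,   0.        , 274.15073466],
       [  0.        , 391.41724448, 212.87364042],
       [  0.        ,   0.        ,   1.        ]]), 'position': array([0.17541519, 0.81627352, 1.15429159]), 'rotation': array([-0.22956952,  0.91760952, -0.31645724,  0.07173151])}
```

View pics/top0.png

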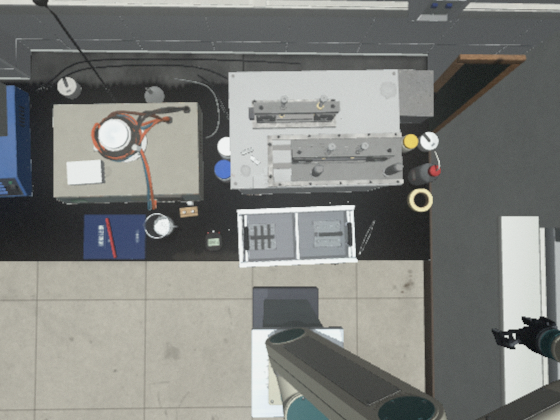

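View pics/side0.png

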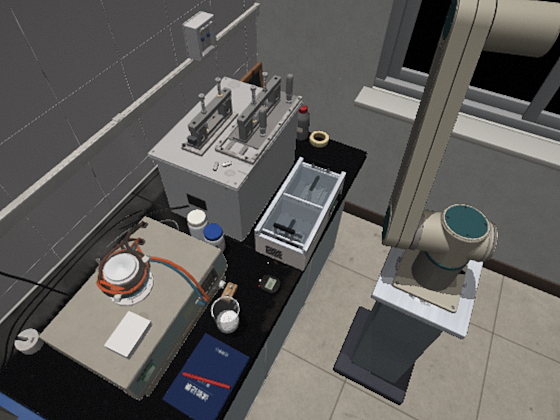

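Top view: the chest spans about u 238–357, v 206–267. The left (+y) bay shows three bars, so it holds the loaded carrier. I'll enlarge it.

```bash
python3 - <<'E'
import cv2
a=cv2.imread("pics/top0.png")[195:275,230:365]
cv2.imwrite("pics/c1.png",cv2.resize(a,None,fx=5.9,fy=5.9,interpolation=cv2.INTER_CUBIC))
E
```

```text
(no output)
```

View pics/c1.png

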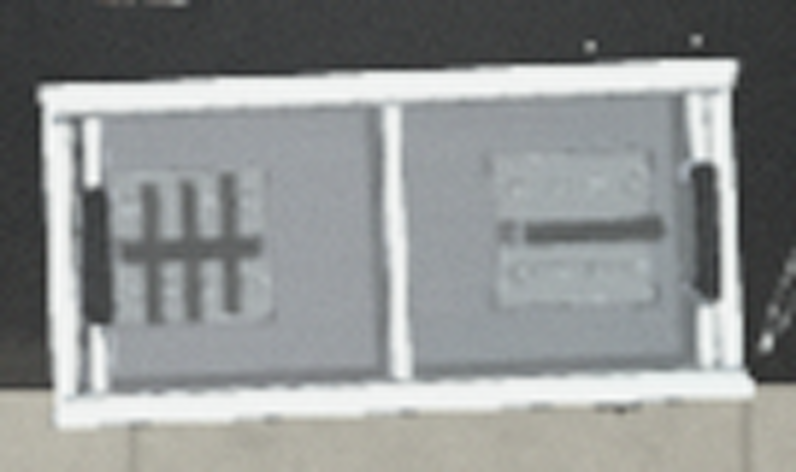

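The three bars are in the left bay. In the crop, the left pull is at about (97,256), the right pull at (706,232) and the loaded handle at (193,249). The chest's top corners are at about (40,90), (738,62), (754,393) and (58,427).

```bash
cat > h.py <<'E'
import numpy as np, cv2
from scipy.spatial.transform import Rotation as R
from bench import readout, snapshot, camera_model, bot
def ray(m,uv,z):
    q=m["rotation"]; q=np.asarray(q); Rm=q if q.shape==(3,3) else R.from_quat(q).as_matrix()
    d=Rm@np.linalg.inv(m["K"])@np.array([*uv,1]); p=m["position"]
    return p+d*(z-p[2])/d[2]
def proj(m,P):
    q=np.asarray(m["rotation"]); Rm=q if q.shape==(3,3) else R.from_quat(q).as_matrix()
    c=Rm.T@(np.asarray(P)-m["position"]); u=m["K"]@c; return u[:2]/u[2]
def st():
    o=readout.get_obs(); r=R.from_quat(o["tcp_rot"]); return o,r
def delta(target,yaw_y):
    "tool-frame shift to world target and turn so tool y lies along world dir angle yaw_y (mod pi)"
    o,r=st(); d=r.inv().apply(np.asarray(target)-o["position"])
    y=r.apply([0,1,0]); a=np.arctan2(y[1],y[0])
    t=-(yaw_y-a); t=(t+np.pi/2)%np.pi-np.pi/2
    return d.round(4), round(t,4)
E
python3 - <<'E'
from h import *
m=camera_model("top"); f=lambda u,v,z: ray(m,((u+.5)/5.9-.5+230,(v+.5)/5.9-.5+195),z)
C=[f(*p,.137) for p in ((40,90),(738,62),(754,393),(58,427))]
for c in C: print(c)
print("ctr",np.mean(C,0)); e=C[0]-C[1]+C[3]-C[2]; print(np.linalg.norm(C[0]-C[1]),np.linalg.norm(C[0]-C[3]))
print("yaw",np.arctan2(e[1],e[0])-np.pi/2)
L=f(97,256,.171);Rr=f(706,232,.171);H=f(193,249,.106+.007);print(L,Rr,(L+Rr)/2,np.linalg.norm(L-Rr),H)
d=L-Rr;print("yaw",np.arctan2(d[1],d[0])-np.pi/2)
E
```

```text
[0.55630015 0.20345014 0.137     ]
[ 0.57094926 -0.16850433  0.137     ]
[ 0.39480711 -0.1753944   0.137     ]
[0.37862468 0.19371945 0.137     ]
ctr [0.4751703  0.01331772 0.137     ]
0.37224283258779994 0.17794172907917954
yaw 0.0415802014377058
[0.46960564 0.17168868 0.171     ] [ 0.48110209 -0.1428469   0.171     ] [0.47535386 0.01442089 0.171     ] 0.31474560967574083 [0.47131626 0.12264946 0.113     ]
yaw 0.036534288301334206
```

```bash
python3 - <<'E'
from h import *
o,r=st(); print(r.as_matrix().round(3))
print(delta([.469,.172,.25],np.pi/2+.04), delta([.469,.172,.25],.04))
E
```

```text
[[ 0.936  0.353 -0.001]
 [ 0.353 -0.936  0.002]
 [ 0.    -0.002 -1.   ]]
(array([ 0.4995, -0.6197, -0.0014]), np.float64(0.3208)) (array([ 0.4995, -0.6197, -0.0014]), np.float64(-1.25))
```

Emit:
{"method": "move_arm", "body": {"rows": [[0.021,-0.026,0,0],[0.021,-0.026,0,0],[0.021,-0.026,0,0],[0.021,-0.026,0,0],[0.021,-0.026,0,0],[0.021,-0.026,0,0],[0.021,-0.026,0,0],[0.021,-0.026,0,0],[0.021,-0.026,0,0],[0.021,-0.026,0,0],[0.021,-0.026,0,0],[0.021,-0.026,0,0]], "claw": -1}}

```text
time: 1.1
position: [0.3461, -0.2021, 0.248]
tcp_rot: [0.984, 0.179, -0.0, -0.0]
wrist_force: [0.6, 0.2, -0.5]
finger_gap: 1.001
```

Emit:
{"method": "move_arm", "body": {"rows": [[0.021,-0.026,0,0],[0.021,-0.026,0,0],[0.021,-0.026,0,0],[0.021,-0.026,0,0],[0.021,-0.026,0,0],[0.021,-0.026,0,0],[0.021,-0.026,0,0],[0.021,-0.026,0,0],[0.021,-0.026,0,0],[0,0,0,0.107],[0,0,0,0.107],[0,0,0,0.107]]}}

```text
time: 2.1
position: [0.4401, 0.0827, 0.2477]
tcp_rot: [1.0, 0.021, -0.001, 0.0]
wrist_force: [0.1, 0.5, 0.6]
finger_gap: 1.001
```

```bash
python3 - <<'E'
from h import *
print(st()[0]["position"],delta([.469,.172,.25],np.pi/2+.04),st()[0]["joint_positions"])
m=camera_model("wrist"); print(m["position"])
cv2.imwrite("pics/w1.png",snapshot("wrist"))
print(proj(m,[.469,.172,.171]),proj(m,[.4706,.1235,.113]))
E
```

```text
[0.44009648 0.08270458 0.24774671] (array([ 0.0325, -0.088 , -0.0023]), np.float64(0.001)) [ 4.12574172e-02 -4.02657542e-02 -3.87696842e-01  1.22467474e+00
 -6.52459342e-05  3.14182670e+00]
[0.52102611 0.08668751 0.37376771]
[131.75041066 176.10283063] [231.47418513 157.86307288]
```

View pics/w1.png

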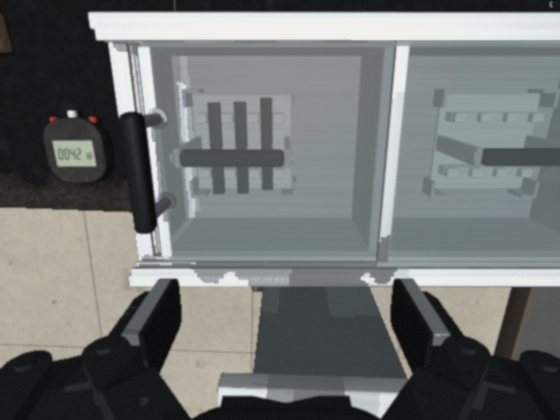

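The wrist view confirms the loaded left bay. The pull's centre is at about (139.5,172), with ends at (133,117) and (146,228), and the loaded handle is at (232,158). Joint 6 is at its limit, so I'll turn back by 1.57. That is also the grasp yaw for the carrier. Then I'll push the pull with shut fingers.

Emit:
{"method": "move_arm", "body": {"rows": [[0,0,0,-0.12],[0,0,0,-0.12],[0,0,0,-0.12],[0,0,0,-0.12],[0,0,0,-0.12],[0,0,0,-0.12],[0,0,0,-0.12],[0,0,0,-0.12],[0,0,0,-0.12],[0,0,0,-0.12],[0,0,0,-0.12],[0,0,0,-0.12]], "claw": 1}}

```text
time: 3.15
position: [0.4401, 0.0816, 0.2479]
tcp_rot: [0.737, 0.676, -0.0, -0.0]
wrist_force: [0.1, 0.1, -0.4]
finger_gap: -0.003
```

```bash
python3 - <<'E'
from h import *
m={"K":camera_model("wrist")["K"],"position":None}
# recover earlier wrist pose from rigid TCP-camera transform
o,r=st(); w=camera_model("wrist"); q=np.asarray(w["rotation"]); W=R.from_matrix(q) if q.shape==(3,3) else R.from_quat(q)
t=r.inv().apply(w["position"]-o["position"]); rr=r.inv()*W
r0=R.from_quat([1,.021,-.001,0]); m["position"]=np.array([.52102611,.08668751,.37376771]); m["rotation"]=(r0*rr).as_quat()
print(proj(m,[.469,.172,.171]))
print("pull",ray(m,(139.5,172),.171),"ends",ray(m,(133,117),.171),ray(m,(146,228),.171)); print("handle",ray(m,(232,158),.113),ray(m,(181,157.5),.113),ray(m,(284,158),.113))
tgt=ray(m,(139.5,172),.171)+[-.0016,.04,0]; tgt[2]=.23
print(o["position"],tgt,delta(tgt,.04),o["joint_positions"][5])
E
```

```text
[131.91699042 175.91015809]
pull [0.47146276 0.16750129 0.171     ] ends [0.50176264 0.1684595  0.171     ] [0.4374148  0.16649505 0.171     ]
handle [0.47045728 0.12324614 0.113     ] [0.46925185 0.159894   0.113     ] [0.47205665 0.08586972 0.113     ]
[0.44010126 0.08159612 0.24794313] [0.46986276 0.20750129 0.23      ] (array([0.128 , 0.0189, 0.0179]), np.float64(-0.1258)) 1.6952939901515345
```

Emit:
{"method": "move_arm", "body": {"rows": [[0.032,0.005,0,0],[0.032,0.005,0,0],[0.032,0.005,0,0],[0.032,0.004,0,0],[0,0,0,-0.063],[0,0,0,-0.063],[0,0,0.025,0],[0,0,0.025,0],[0,0,0.02,0],[0,0,0.013,0],[0,0,0,0]]}}

```text
time: 4.07
position: [0.468, 0.2065, 0.1616]
tcp_rot: [0.695, 0.719, -0.003, -0.002]
wrist_force: [-0.9, 0.5, -0.6]
finger_gap: 0.001
```

```bash
python3 - <<'E'
from h import *
o,r=st(); print(o["position"],r.as_matrix().round(3),delta([.4755,.026,.165],.04),o["joint_positions"][5])
E
```

```text
[0.46802294 0.20646645 0.16162144] [[-0.034  0.999 -0.007]
 [ 0.999  0.034 -0.002]
 [-0.002 -0.007 -1.   ]] (array([-0.1806,  0.0012, -0.003 ]), np.float64(-0.0056)) 1.8254199804289308
```

Emit:
{"method": "move_arm", "body": {"rows": [[-0.014,0,0,0],[-0.014,0,0,0],[-0.014,0,0,0],[-0.014,0,0,0],[-0.014,0,0,0],[-0.014,0,0,0],[-0.014,0,0,0],[-0.014,0,0,0],[-0.014,0,0,0],[-0.014,0,0,0],[-0.01,0,0,0],[0,0,0,0]]}}

```text
time: 5.07
position: [0.4768, 0.0561, 0.1661]
tcp_rot: [0.695, 0.719, 0.0, 0.001]
wrist_force: [-0.0, -0.2, 0.5]
finger_gap: 0.001
```

Emit:
{"method": "move_arm", "body": {"rows": [[-0.004,0,0,0],[-0.004,0,0,0],[-0.004,0,0,0],[0,0,0,0]]}}

```text
time: 5.4
position: [0.4771, 0.046, 0.1658]
tcp_rot: [0.695, 0.719, 0.001, -0.0]
wrist_force: [0.6, 2.8, 3.3]
finger_gap: -0.001
```

Emit:
{"method": "move_arm", "body": {"rows": [[-0.003,0,0,0],[-0.003,0,0,0],[0,0,0,0]]}}

```text
time: 5.65
position: [0.4771, 0.0458, 0.1659]
tcp_rot: [0.693, 0.72, 0.007, -0.006]
wrist_force: [-1.0, 20.0, 4.4]
finger_gap: -0.003
```

```bash
python3 - <<'E'
from h import *
o,r=st(); print(o["position"],o["wrist_force"])
cv2.imwrite("pics/w2.png",snapshot("wrist"))
E
```

```text
[0.4770679  0.04578897 0.16592433] [-1.03671472 19.95452218  4.37877823]
```

View pics/w2.png

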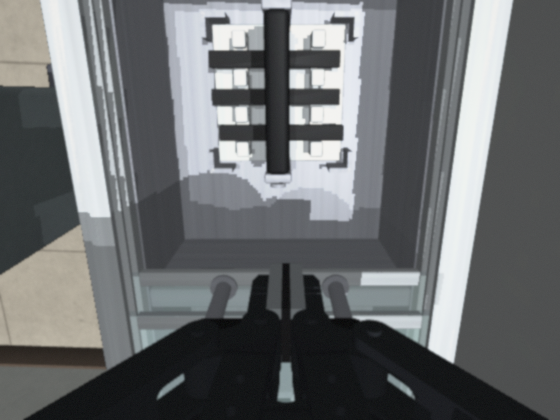

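The pane is at its end stop with 20 N on the fingers. The handle is now uncovered, running from about (277,8) to (278,172). I'll back off, rise and open the gripper.

Emit:
{"method": "move_arm", "body": {"rows": [[0.01,0,0,0],[0.01,0,0,0],[0,0,-0.03,0],[0,0,-0.03,0],[0,0,-0.02,0],[0.025,0,0,0],[0.025,0,0,0],[0,0,0,0],[0,0,0,0],[0,0,0,0]], "claw": -1}}

```text
time: 6.53
position: [0.4741, 0.1093, 0.2449]
tcp_rot: [0.694, 0.72, -0.001, 0.0]
wrist_force: [-0.3, 0.3, 0.8]
finger_gap: 0.998
```

```bash
python3 - <<'E'
from h import *
o,r=st(); print(o["position"],r.as_matrix().round(3),delta([.4705,.1233,.105],.04),delta([.4705,.1233,.105],.038),o["finger_gap"])
m=camera_model("wrist"); cv2.imwrite("pics/w3.png",snapshot("wrist")); print([proj(m,[.4705-.038*d,.1233+d,.113]) for d in (-.038,0,.038)])
E
```

```text
[0.47411573 0.10932701 0.24485138] [[-0.036  0.999 -0.001]
 [ 0.999  0.036 -0.001]
 [-0.001 -0.001 -1.   ]] (array([ 0.0143, -0.003 ,  0.1398]), np.float64(-0.0044)) (array([ 0.0143, -0.003 ,  0.1398]), np.float64(-0.0024)) 0.9980468590080209
[array([282.13515419, 233.13975352]), array([281.88966877, 184.72531458]), array([281.62090331, 131.71960265])]
```

View pics/w3.png

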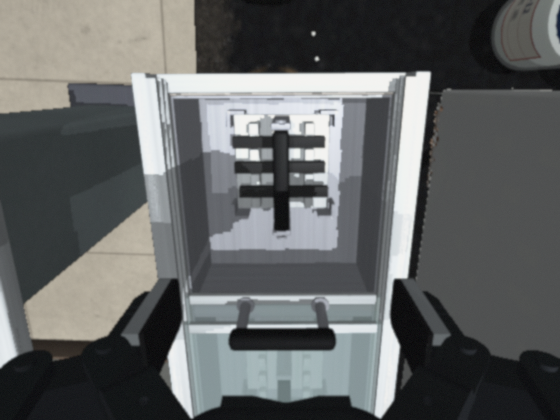

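The handle spans about (281,129)–(282,232) and my prediction was (281.6,132)–(282,233), so they agree. Now I'll move over it and descend.

Emit:
{"method": "move_arm", "body": {"rows": [[0.015,-0.003,0,-0.003],[0,0,0.025,0],[0,0,0.025,0],[0,0,0.025,0],[0,0,0.025,0],[0,0,0.02,0],[0,0,0.015,0],[0,0,0.005,0],[0,0,0,0],[0,0,0,0]]}}

```text
time: 7.42
position: [0.4712, 0.124, 0.1056]
tcp_rot: [0.694, 0.72, -0.0, 0.0]
wrist_force: [0.3, -0.2, 0.4]
finger_gap: 0.998
```

Emit:
{"method": "move_arm", "body": {"rows": [[0,0,0,0],[0,0,0,0],[0,0,0,0],[0,0,0,0],[0,0,0,0],[0,0,0,0],[0,0,0,0],[0,0,0,0]], "claw": 1, "grip_force": 50}}

```text
time: 8.08
position: [0.4705, 0.1245, 0.1054]
tcp_rot: [0.693, 0.72, -0.0, -0.0]
wrist_force: [-1.5, 0.0, 3.3]
finger_gap: 0.131
```

Emit:
{"method": "move_arm", "body": {"rows": [[0,0,-0.003,0],[0,0,-0.005,0],[0,0,-0.007,0],[0,0,-0.008,0],[0,0,-0.009,0],[0,0,0,0]]}}

```text
time: 8.58
position: [0.4728, 0.1247, 0.1398]
tcp_rot: [0.694, 0.72, 0.002, 0.001]
wrist_force: [-0.0, -0.2, -3.0]
finger_gap: 0.127
```

```bash
python3 - <<'E'
from h import *
o,r=st(); print(o["position"],o["moment"],r.as_matrix().round(3)[2])
cv2.imwrite("pics/w4.png",snapshot("wrist"))
E
```

```text
[0.47281302 0.1247006  0.13978849] [ 0.04964001 -0.03400666  0.01801395] [ 0.     0.004 -1.   ]
```

View pics/w4.png

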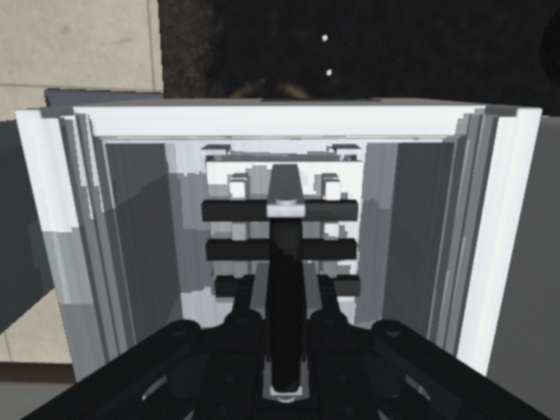

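The carrier hangs level in the fingers with all three bars seated, and it is clear of the corner angles. The wrist carries 3 N. I'll continue straight up.

Emit:
{"method": "move_arm", "body": {"rows": [[0,0,-0.01,0],[0,0,-0.015,0],[0,0,-0.018,0],[0,0,-0.018,0],[0,0,-0.018,0],[0,0,-0.018,0],[0,0,-0.018,0],[0,0,-0.016,0],[0,0,-0.012,0],[0,0,-0.008,0],[0,0,-0.003,0],[0,0,0,0]]}}

```text
time: 9.63
position: [0.4712, 0.1245, 0.292]
tcp_rot: [0.694, 0.72, 0.0, 0.0]
wrist_force: [-1.1, 0.4, -3.0]
finger_gap: 0.13
```

Emit:
{"method": "move_arm", "body": {"rows": [[0,0,0,0],[0,0,0,0],[0,0,0,0],[0,0,0,0],[0,0,0,0],[0,0,0,0],[0,0,0,0],[0,0,0,0],[0,0,0,0],[0,0,0,0],[0,0,0,0],[0,0,0,0]]}}

```text
time: 10.63
position: [0.471, 0.1244, 0.2914]
tcp_rot: [0.694, 0.72, 0.0, 0.0]
wrist_force: [0.5, -0.4, -3.0]
finger_gap: 0.13
```

```bash
python3 - <<'E'
from h import *
o,r=st(); print(o["position"],o["wrist_force"],r.as_matrix().round(3)[2],abs(o["joint_vel"]).max())
a=snapshot("wrist"); b=snapshot("side")[140:290,220:370]
cv2.imwrite("pics/w5.png",np.hstack([cv2.resize(a,(400,300)),cv2.resize(b,(300,300),interpolation=cv2.INTER_CUBIC)]))
E
```

```text
[0.47097604 0.12444223 0.29135498] [ 0.53877019 -0.35406544 -2.98509768] [ 0.  0. -1.] 0.010332933196731366
```

View pics/w5.png

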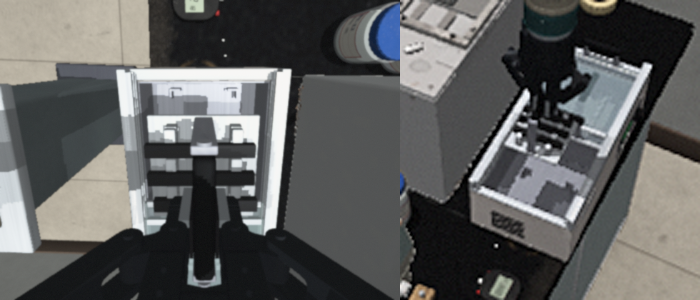

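The carrier hangs level above the bay with all three bars in place. Its underside is at z ≈ 0.216, about 79 mm above the chest's top. The pane is still open.

```bash
python3 -c "
from bench import bot
print(bot.job_done())"
```

```text
the job is handed in; nothing more can be done
None
```

The loaded carrier is out of the left bay. I handed the job in with it held over the chest; the hand-in reports no verdict.

- **Pane:** I pushed the left pane open by its pull with shut fingers until the end stop resisted with about 20 N. It still looked open in the last picture. I didn't touch the right pane or the empty carrier.
- **Carrier:** I gripped it across the handle at 50 N and lifted it straight up about 19 cm. At the end its underside was about 79 mm above the chest's top, worked out from the tool height. The tool was level and the arm at rest, with a steady 3 N load on the wrist.
- **Bars:** all three were visible in their slots in the last wrist picture.
- **Time:** about 10.7 s of the 51 s allowed.

**Joint limit:** early on, joint 6 briefly read 3.1418 rad against its 3.14 limit. I turned it back at once and pushed the pull instead of gripping it. The simulator reported no fault and kept running, but I can't tell whether the judge counts it.

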